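# Tuck the peg tray's lid shut

## Task

Close the white clothes-peg tray without grasping anything: with the fingertips, fold the open blue lid down over the pegs, then push the lid along towards the orange lip until the tongue on its edge is tucked fully home beneath the lip, so that the lid stays shut when you let go and move clear. Do not pinch the lid between the fingers, leave the pegs in the tray and do not disturb the things standing around.

Things in the scene. Friction and masses are not known exactly. Their poses are not given: they have to be found in the camera images.
- tray: White open plastic tray, 124 mm in x, y from -76 to +60 mm, rim 34 mm high, fixed to the worktop; origin on its underside, z up. The hinge runs along its x at the +y end (hinge cheeks at x = +-60 mm, y = 26 to 60 mm, rise to 46 mm); the orange lip stands at its -y end. The lid folds over, and is then pushed along, in the tray's -y direction.
- lid (a joint): Hinge of the blue lid: 0 = flat on the rim, about 1.57 = upright, stop at 1.85 rad; starts open at 1.3 to 1.75. A weak spring (0.05 N m/rad towards 1.5 rad) lifts it whenever it is let go, unless its tongue is under the lip; tucked, it rests at up to about 0.07.
- slide (a joint): Travel of the lid with its hinge rod in the slotted cheeks towards the lip (tray's -y): 0 to 0.002 m at the start = back, tongue clear of the lip; 0.018 m = fully home beneath it. Stiff: about 4 N to move, stays where it is put, can be pushed back. Pushed forward before the lid is down, the tongue lands on top of the lip.
- lid_hinge (a point): Point on the hinge axis at the middle of the lid's width; 36 mm above the worktop, at tray y = +52 mm while slide is 0; travels with the slide. (Behind the tray, wall shelves overhang the worktop beyond about x = 0.62 m, 0.5 m up: keep the arm clear of them.)
- grip_step (a point): On the lid's outer face (upper when closed), 74 mm from the hinge axis: foot of the white grip step, middle of its upright side, which faces the hinge. The step is 60 mm wide, 8 mm high, ramped towards the tongue. A fingertip resting on the lid on the hinge side of it can push the lid towards the lip.
- tongue_tip (a point): Middle of the end of the lid's tongue, 98 mm from the hinge axis; the tongue is 48 mm wide, 3 mm thick and sticks 10 mm out of the lid's edge. Closed and not yet tucked it is 37.5 mm above the worktop.
- lip_edge (a point): Underside of the orange lip, middle of the inner edge of its flat part (tray y = -57 mm, 45 mm above the worktop). The lip is 68 mm wide in tray x, 5 mm thick, with a mouth flared upwards whose edge lies at tray y = -51 mm, 53 mm above the worktop.
- lid_outer: Outer (upper when closed) blue skin of the lid with the tongue and the white grip step: 112 mm wide, reaches 88 mm from the hinge axis, its outer face 3 mm off the axis plane. Origin on the hinge axis; its -y axis points from the hinge to the tongue, its z axis out of the outer face.
- lid_inner: Inner (under when closed) blue skin of the lid, 2 mm thick, inset 5 mm from the lid's edges; same frame as lid_outer. Touching it and the outer skin firmly at once counts as pinching.
- peg_0: White clothes-peg, 15x72x12 mm, lying loose on the tray's floor; origin under its middle.
- peg_1: Wooden clothes-peg, 15x72x12 mm, lying loose on the tray's floor; origin under its middle.
- tape_measure: Yellow pocket tape measure, 80x33x60 mm, bystander; origin under its middle.
- tin_small: Small tin, 75 mm across, 58 mm high, bystander; origin under its middle.
- candle_1: Candle in a glass, 76 mm across, 90 mm high, bystander; origin under its middle.
- button_jar: Small glass jar with a dark lid, 44 mm across, 105 mm high, bystander; origin under its middle.
- marker_1: Blue and white marker pen, 17x135x16 mm, lying on the worktop, bystander; origin under its middle.

How it is judged (in metres and radians):
At the end, for the whole second after the job is handed in: The tongue's end is below the lip (under 46 mm above the tray's underside) with the lid pushed at least 12 of its 18 mm of travel, the lid within 0.1 rad of flat and at rest by itself; both pegs lie in the tray; no bystander has moved more than 20 mm (z of tongue_tip in the frame of tray below 0.046 m and value of joint slide above 0.012 m and value of joint lid below 0.1 rad and velocity of joint lid below 0.1 rad/s and z of each of peg_0, peg_1 in the frame of tray below 0.03 m and distance of each of tape_measure, tin_small, candle_1, button_jar, marker_1 from where it was at the start of the episode below 0.02 m); the robot touches nothing.
It fails at once if the lid is pinched between the fingers (both faces pressed at once) (contact force between the fingers and lid_outer above 1.5 N and contact force between the fingers and lid_inner above 1.5 N).
It fails at once if a peg is lifted out of the tray (height (world z) of any of peg_0, peg_1 above 0.06 m).
It fails at once if a bystander is disturbed (moved more than 20 mm) (distance of any of tape_measure, tin_small, candle_1, button_jar, marker_1 from where it was at the start of the episode above 0.02 m).
It also fails if it takes over 38 s, if anything falls off the work surface, if the arm or the gripper's body presses on something with over 40 N, if the wrist force passes 120 N, or if a joint passes its speed limit or range.

## Robot

A 7-joint arm with a two-finger parallel gripper is mounted at the origin on a cart in front of the work surface, level with it; the furniture and walls round the work are solid. World frame = base frame: x ahead of the robot, y to its left, z up, the work surface at z = 0. Lengths are in mm, angles in degrees, forces in N, time in s.
With the tool pointing down it reaches from about 425 to 1025 mm from the base axis. Payload 3.6 kg.
Tool frame: the origin (TCP) lies between the finger pads; the fingertips stand 19 mm ahead of it and the grasp point (between the pads) is the TCP; z points along the fingers, y is the line along which they close (so a half turn about z gives the same grasp; the last joint's range is limited). The gripper opens to 85 mm and grips with 20 to 120 N. Pads are 22 mm wide; open, the fingers measure 114 mm over their backs; the gripper's body (76 mm by 85 mm) begins 54 mm behind the grasp point. The pads swing forward as they close: fully open they stand 13 mm farther back than shut.
Start: joints at [66.148, 33.873, 2.773, 92.16, -1.908, 54.013, -1.931], TCP at [229.989, -687.557, 250.302] pointing down, gripper open.
Joint ranges: [-153.93, 153.93], [-27.13, 128.08], [-72.61, 78.16], [10.71, 143.7], [-87.88, 267.88], [4.46, 118.87], [-176.78, 176.78]. Speed limits (degrees/s): [147.25, 147.25, 180, 180, 180, 180, 180].

## Interface

Orientations are given as a 3x3 rotation matrix whose columns are the frame's x, y, z axes.
In Python, from station import ctrl, eoat, optics, monitor gives the robot as it stands. Calls block until the motion is done:
- ctrl.reach(position, orientation): joint-space move of the TCP to a pose.
- ctrl.move_straight(position, frame=None, velocity=150, max_force=None): straight line of the TCP; frame=None keeps the orientation; velocity is the mean speed in mm/s. With max_force (N) it stops when the force on the tool has changed by that much, and returns True; else False.
- ctrl.move_joints(angles): joint-space move.
- eoat.open_gripper() and eoat.grasp(): open the fingers fully, or close them until they stop; the grip force is fixed at half the most.
- ctrl.dwell(seconds).
- ctrl.ik(position, orientation): joint angles nearest the present ones, or None.
- optics.capture(name): name is "scene" or "side" or "wrist"; returns the picture (384x512x3 uint8, red, green, blue); there is no depth.
- optics.camera_params(name): a dict with "fx", "fy", "cx", "cy" (pixels), "k1" (the pictures are not rectified: a ray, as slopes to the right and down, at radius r is drawn at 1 + k1 r^2 times it, then the intrinsics apply), "R" (3x3) and "t" (3): a world point X has camera coordinates R X + t; the wrist camera has in their place "T_tool_cam" (4x4, takes a point from camera to tool coordinates, whose origin is the TCP and whose axes are the flange's). Camera axes: x right, y down, z forward; pixel columns grow to the right and rows downward; lengths in mm; the calibration is good to about 2 mm. A picture is of the moment at which its call begins: read the wrist's pose just before it. camera_params takes no time and is no camera call.
A pose or a line that the arm cannot do raises ctrl.Unreachable and nothing moves.
- ctrl.close_job(): hands the job in; it is judged then, once.
Trained networks look in the newest picture that a camera, given by its name, has taken for a name from the list of things; names that differ only in an ending like _2 or _b are one class to them, and where a whole thing is asked for, a point or a joint stands for the part that bears it (a point fixed in the world has none). Each returns a list of dicts, best first, with "conf" (0 to 1); they miss things now and then, are a little off and sometimes report something else, mostly with a low value. They report only what shows in the picture. A call takes as long as a camera call.
- optics.boxes_of(camera, label): "at" ([x, y, z] in mm, in world coordinates, good to about 4 mm: the middle of the surface that is visible of it).
- optics.cut_out(camera, label): "mask" (384x512 bool, what is visible of it).
Readings, each from a call of its own:
- monitor.read_time_s(): time.
- monitor.read_joints(): joint angles.
- monitor.read_joint_vel(): joint speeds.
- monitor.read_joint_torque(): joint torques, N m.
- monitor.read_ee_pos(): TCP position.
- monitor.read_ee_rot(): TCP orientation.
- monitor.read_force(): force on the tool from outside, world axes, zero at the start.
- monitor.read_ft_torque(): the same for the moment, N m.
- monitor.read_finger_gap(): opening from 0.0 (shut) to 1.0 (fully open).
- monitor.read_gripper_force(): force on a finger pad.
Only numpy, scipy, OpenCV 4.12 (cv2) and the standard library are available. Lean on these libraries where they do the work, as an engineer would, in place of code of your own. Each camera call takes 0.05 s, during which the arm holds its last target. There are 200 camera calls.

## Working session

There is one attempt and no reset: what is moved stays moved. The work goes in short steps, each a Python script; the robot and the scene stay as the last script left them, time stands still between calls to the robot, and variables do not carry over. Pictures are saved under pics/ and viewed, at most 10 in all, crops included, and the job is handed in when it is done.

```bash
mkdir -p pics; python3 - <<'E'
from station import ctrl,eoat,optics,monitor
import cv2,numpy as np
for c in ["scene","side"]:
    im=optics.capture(c); cv2.imwrite(f"pics/{c}0.png",cv2.cvtColor(im,cv2.COLOR_RGB2BGR))
    for l in ["tray","lid_hinge","grip_step","tongue_tip","lip_edge","lid_outer","lid_inner","tape_measure","tin_small","candle_1","button_jar","marker_1"]:
        try:
            print(c,l,[(np.round(d["at"]).tolist(),round(d["conf"],2)) for d in optics.boxes_of(c,l)[:2]])
        except Exception as e: print(l,e)
print(monitor.read_time_s())
E
```

```text
scene tray [([445.0, 68.0, 33.0], 0.68)]
scene lid_hinge [([418.0, 92.0, 86.0], 0.51)]
scene grip_step [([423.0, 90.0, 86.0], 0.84), ([389.0, 366.0, 59.0], 0.28)]
scene tongue_tip [([422.0, 92.0, 88.0], 0.79)]
scene lip_edge [([438.0, 66.0, 32.0], 0.79)]
scene lid_outer [([399.0, 78.0, 122.0], 0.47)]
scene lid_inner [([428.0, 91.0, 87.0], 0.48)]
scene tape_measure [([488.0, -308.0, 39.0], 0.78)]
scene tin_small [([362.0, -295.0, 53.0], 0.95), ([463.0, 31.0, 19.0], 0.73)]
scene candle_1 [([391.0, 366.0, 59.0], 0.75), ([363.0, -301.0, 55.0], 0.45)]
scene button_jar [([521.0, 404.0, 65.0], 0.75)]
scene marker_1 [([370.0, -462.0, 15.0], 0.5)]
side tray [([448.0, 71.0, 36.0], 0.63)]
side lid_hinge [([425.0, 88.0, 86.0], 0.69)]
side grip_step [([430.0, 93.0, 86.0], 0.78), ([406.0, 90.0, 123.0], 0.69)]
side tongue_tip [([426.0, 92.0, 90.0], 0.75)]
side lip_edge [([446.0, 72.0, 35.0], 0.63)]
side lid_outer []
side lid_inner [([425.0, 95.0, 80.0], 0.77)]
side tape_measure [([491.0, -308.0, 47.0], 0.81)]
side tin_small []
side candle_1 [([388.0, 359.0, 61.0], 0.84)]
side button_jar [([523.0, 402.0, 65.0], 0.66), ([425.0, 94.0, 87.0], 0.27)]
side marker_1 []
1.3
```

View pics/scene0.png

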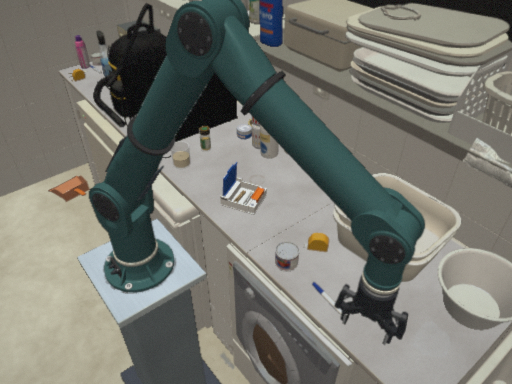

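View pics/side0.png

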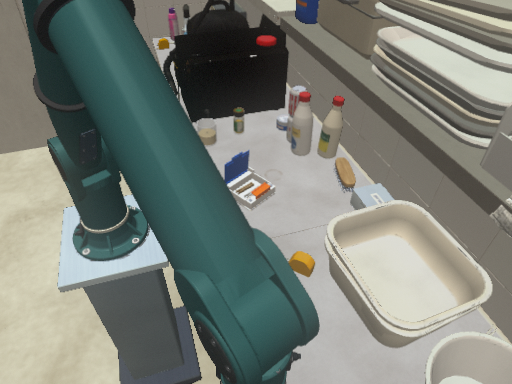

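The scene view shows the tray at about (245,193), with the blue lid upright at (230,178) on its left/near side and the orange lip at (258,195) on its right/far side. The side view agrees, with the lid at (237,165) and the lip at (263,189). The space around the tray is clear. Next is the wrist view.

```bash
python3 - <<'E'
from station import ctrl,eoat,optics,monitor
import cv2,numpy as np
p=optics.camera_params("wrist"); print({k:np.round(v,3).tolist() for k,v in p.items()})
R=monitor.read_ee_rot(); print(np.round(R,2).tolist())
T=np.array(p["T_tool_cam"])
# aim: tool down, x-axis choice: several yaws
best=None
for a in range(-180,180,30):
    c,s=np.cos(np.radians(a)),np.sin(np.radians(a))
    R=np.array([[c,s,0],[s,-c,0],[0,0,-1.]])
    for z in (260,300,340):
        # place camera optical axis through tray (450,60,40)
        o=R@T[:3,3]; d=R@T[:3,2]
        k=(40-z-o[2])/d[2]
        pos=np.array([450,60,40])-o-d*k; pos[2]=z
        q=ctrl.ik(pos,R)
        print(a,z,np.round(pos).tolist(),None if q is None else np.round(q).tolist())
E
```

```text
{'fx': 288.768, 'fy': 288.768, 'cx': 252.35, 'cy': 192.381, 'k1': -0.069, 'T_tool_cam': [[0.0, -0.96, -0.279, 70.372], [1.0, -0.0, 0.001, -0.129], [-0.001, -0.279, 0.96, -122.712], [0.0, 0.0, 0.0, 1.0]]}
[[0.95, 0.32, -0.0], [0.32, -0.95, -0.0], [-0.0, 0.0, -1.0]]
-180 260 [421.0, 60.0, 260.0] [35.0, 20.0, -61.0, 127.0, 25.0, 46.0, 48.0]
-180 300 [409.0, 60.0, 300.0] [38.0, 14.0, -61.0, 125.0, 17.0, 49.0, 57.0]
-180 340 [397.0, 60.0, 340.0] [42.0, 8.0, -62.0, 123.0, 9.0, 53.0, 65.0]
-150 260 [425.0, 45.0, 260.0] [37.0, 20.0, -61.0, 127.0, 25.0, 46.0, 80.0]
-150 300 [415.0, 39.0, 300.0] [41.0, 14.0, -61.0, 125.0, 17.0, 49.0, 89.0]
-150 340 [405.0, 33.0, 340.0] [45.0, 9.0, -61.0, 123.0, 10.0, 53.0, 98.0]
-120 260 [436.0, 35.0, 260.0] [38.0, 21.0, -61.0, 126.0, 26.0, 47.0, 111.0]
-120 300 [430.0, 24.0, 300.0] [42.0, 16.0, -61.0, 123.0, 18.0, 50.0, 120.0]
-120 340 [424.0, 14.0, 340.0] [46.0, 11.0, -61.0, 121.0, 12.0, 54.0, 128.0]
-90 260 [450.0, 31.0, 260.0] [39.0, 23.0, -61.0, 124.0, 27.0, 48.0, 140.0]
-90 300 [450.0, 19.0, 300.0] [42.0, 18.0, -61.0, 121.0, 21.0, 51.0, 149.0]
-90 340 [4
[... 1130 characters left out ...]
 -35.0, 115.0, 9.0, 55.0, -58.0]
90 260 [450.0, 89.0, 260.0] [13.0, 17.0, -36.0, 124.0, 14.0, 43.0, -33.0]
90 300 [450.0, 101.0, 300.0] [15.0, 14.0, -39.0, 121.0, 12.0, 49.0, -31.0]
90 340 [450.0, 113.0, 340.0] [16.0, 12.0, -42.0, 118.0, 10.0, 54.0, -30.0]
120 260 [435.0, 85.0, 260.0] [21.0, 18.0, -46.0, 125.0, 18.0, 44.0, -7.0]
120 300 [429.0, 95.0, 300.0] [23.0, 14.0, -49.0, 123.0, 14.0, 49.0, -4.0]
120 340 [423.0, 105.0, 340.0] [25.0, 10.0, -51.0, 120.0, 10.0, 54.0, -1.0]
150 260 [425.0, 74.0, 260.0] [28.0, 18.0, -54.0, 126.0, 21.0, 45.0, 20.0]
150 300 [414.0, 80.0, 300.0] [31.0, 14.0, -56.0, 124.0, 15.0, 49.0, 26.0]
150 340 [404.0, 86.0, 340.0] [34.0, 9.0, -58.0, 122.0, 10.0, 53.0, 31.0]
```

```bash
python3 - <<'E'
from station import ctrl,eoat,optics,monitor
import cv2,numpy as np,json
eoat.grasp()
R=np.diag([1.,-1,-1])
ctrl.reach([500,60,330],R)
np.savez("w1.npz",p=monitor.read_ee_pos(),R=monitor.read_ee_rot())
im=optics.capture("wrist"); cv2.imwrite("pics/w1.png",cv2.cvtColor(im,cv2.COLOR_RGB2BGR))
for l in ["tray","lid_hinge","grip_step","tongue_tip","lip_edge","lid_outer","lid_inner"]:
    print(l,[(np.round(d["at"]).tolist(),round(d["conf"],2)) for d in optics.boxes_of("wrist",l)[:2]])
print(monitor.read_time_s(),monitor.read_force(),monitor.read_finger_gap())
E
```

```text
tray [([456.0, 52.0, 36.0], 0.59)]
lid_hinge [([442.0, 98.0, 100.0], 0.7), ([391.0, 380.0, 56.0], 0.22)]
grip_step [([443.0, 100.0, 100.0], 0.81)]
tongue_tip [([443.0, 104.0, 100.0], 0.8)]
lip_edge [([458.0, 50.0, 35.0], 0.98)]
lid_outer [([451.0, 107.0, 122.0], 0.82)]
lid_inner [([444.0, 96.0, 93.0], 0.94)]
5.2833 [ 1.47899326 -0.04999544 -0.47976509] 0.0014076160486907131
```

View pics/w1.png

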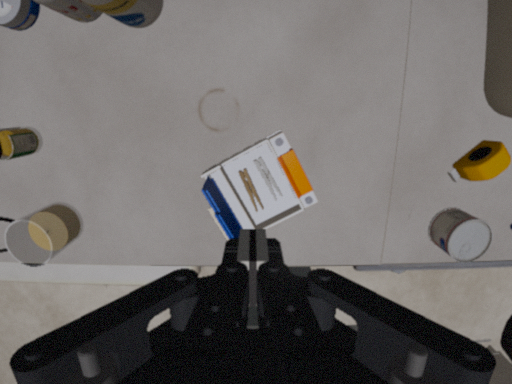

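The wrist view shows the tray at about (258,187). The lid stands at about (222,208), the orange lip is at (295,173), and the pegs lie between them. Next I'll zoom in for corner pixels.

```bash
python3 - <<'E'
import cv2
im=cv2.imread("pics/w1.png")[125:245,190:330]
cv2.imwrite("pics/w1c.png",cv2.resize(im,None,fx=5,fy=5,interpolation=cv2.INTER_CUBIC))
E
```

```text
(no output)
```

View pics/w1c.png

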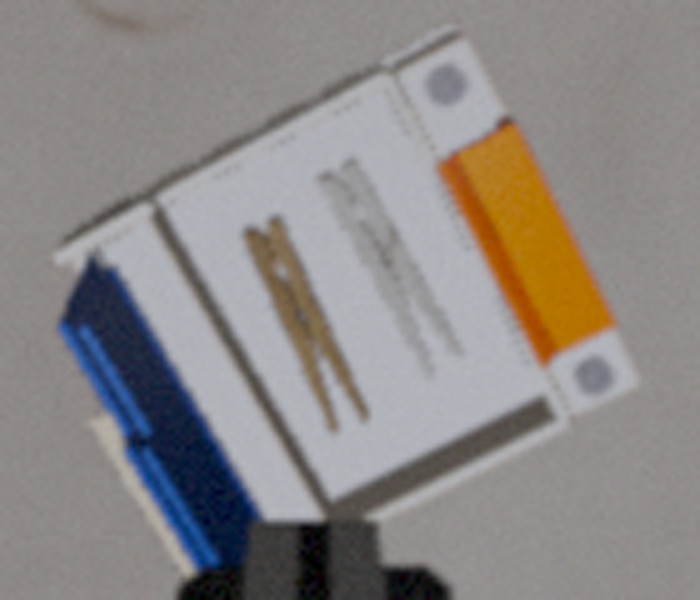

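```bash
cat > h.py <<'E'
import numpy as np,cv2
from station import ctrl,eoat,optics,monitor
from scipy.optimize import least_squares
def proj(X,tp,tR):
    p=optics.camera_params("wrist"); T=np.array(p["T_tool_cam"])
    Rc=tR@T[:3,:3]; tc=tR@T[:3,3]+tp
    c=(np.atleast_2d(X)-tc)@Rc
    s=c[:,:2]/c[:,2:]; s=s*(1+p["k1"]*(s**2).sum(1,keepdims=True))
    return s*[p["fx"],p["fy"]]+[p["cx"],p["cy"]]
def tray2w(P,q):
    c,s=np.cos(q[2]),np.sin(q[2])
    return np.atleast_2d(P)@np.array([[c,-s,0],[s,c,0],[0,0,1]]).T+[q[0],q[1],0]
E
python3 - <<'E'
from h import *
d=np.load("w1.npz")
P=np.array([[34,-51,53],[-34,-51,53],[62,-76,34],[-62,-76,34],[62,60,46]],float)
u=np.array([[440,165],[545,362],[465,30],[640,380],[55,255]])/5+[190,125]
r=least_squares(lambda q:(proj(tray2w(P,q),d["p"],d["R"])-u).ravel(),[455,55,.4],x_scale=[10,10,.1],loss="soft_l1")
print(r.x,np.degrees(r.x[2]),r.fun.reshape(-1,2).round(1).tolist())
q=r.x; np.save("q.npy",q)
for n,p in dict(hinge=[0,52,36],lip=[0,-57,45],grip=[0,-22,40]).items(): print(n,tray2w(p,q).round(1))
# lid angle candidates: project lid top edge corners and tongue tip
for a in (1.3,1.4,1.5,1.6,1.75):
    def L(x,rr,o=3): return [x,52-rr*np.cos(a)+o*np.sin(a),36+rr*np.sin(a)+o*np.cos(a)]
    print(a,((proj(tray2w([L(56,88),L(24,98),L(0,98,0),L(56,0)],q),d["p"],d["R"])-[190,125])*5).round().tolist())
E
```

```text
[451.2137493   51.79181874   0.49767476] 28.514663464980654 [[-0.3, -0.7], [0.1, 0.8], [0.1, -1.3], [1.7, 1.3], [-0.9, 0.2]]
hinge [[426.4  97.5  36. ]]
lip [[478.4   1.7  45. ]]
grip [[461.7  32.5  40. ]]
1.3 [[112.0, 293.0], [186.0, 413.0], [246.0, 490.0], [81.0, 258.0]]
1.4 [[79.0, 312.0], [150.0, 434.0], [211.0, 511.0], [81.0, 258.0]]
1.5 [[47.0, 329.0], [113.0, 454.0], [176.0, 531.0], [81.0, 258.0]]
1.6 [[16.0, 346.0], [78.0, 473.0], [140.0, 549.0], [81.0, 258.0]]
1.75 [[-28.0, 369.0], [28.0, 497.0], [90.0, 573.0], [82.0, 257.0]]
```

```bash
cat >> h.py <<'E'
q=np.load("q.npy")
ax=np.array([np.cos(q[2]),np.sin(q[2]),0]); ay=np.array([-ax[1],ax[0],0])
RT=np.column_stack([ay,ax,[0,0,-1.]])
def tcp(yc,zt): return tray2w([0,yc,zt+19],q)[0]   # finger corner (-y side) = yc-11, tip height zt
def shot(n):
    np.savez(n+".npz",p=monitor.read_ee_pos(),R=monitor.read_ee_rot())
    cv2.imwrite(f"pics/{n}.png",cv2.cvtColor(optics.capture("wrist"),cv2.COLOR_RGB2BGR))
E
python3 - <<'E'
from h import *
print(np.linalg.det(RT))
def arc(a,r=66): return tcp(52-r*np.cos(a)+3*np.sin(a)+11,36+r*np.sin(a)+3*np.cos(a))
ps=[tcp(112,225),tcp(112,100)]+[arc(a) for a in np.radians([75,62,49,37,25,15,7])]
print([ctrl.ik(p,RT) is not None for p in ps])
ctrl.reach(ps[0],RT); f0=monitor.read_force(); print(f0)
ctrl.move_straight(ps[1],velocity=150)
for p in ps[2:]:
    hit=ctrl.move_straight(p,velocity=60,max_force=12)
    print(hit,(monitor.read_force()-f0).round(1),(monitor.read_ee_pos()-p).round(1))
    if hit: break
print(monitor.read_time_s())
cv2.imwrite("pics/scene1.png",cv2.cvtColor(optics.capture("scene"),cv2.COLOR_RGB2BGR)[130:250,170:310])
shot("w2")
a=cv2.resize(cv2.imread("pics/scene1.png"),None,fx=3,fy=3); b=cv2.imread("pics/w2.png")[:360,:380]
cv2.imwrite("pics/m2.png",np.hstack([a,b]))
E
```

```text
1.0
[True, True, True, True, True, True, True, True, True]
[-0.1149655  -0.71140762 -0.74290253]
False [1.  0.1 1. ] [-0.1  0.4  0. ]
False [-0.2  0.9  0.7] [ 0.1 -0.5 -0.2]
False [-0.  -0.1  2. ] [-0.  -0.5 -0.3]
False [ 0.9  0.6 -0. ] [-0.1 -0.4 -0.3]
False [-0.6  0.5  2.1] [-0.1 -0.3 -0.4]
False [0.7 0.6 1.6] [-0.1 -0.2 -0.4]
False [-1.  -0.1  1.2] [-0.  -0.1 -0.2]
11.075
```

View pics/m2.png

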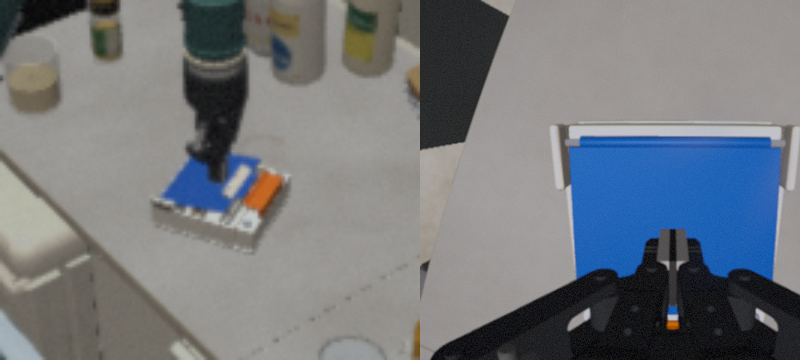

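The left panel shows the lid folded nearly flat, with the fingertip on the blue skin just hinge-side of the white step at (238,181) and the orange lip ahead at (263,193). The right wrist panel shows the lid centred between the cheeks, from x=570 to x=780. Next I press down and push.

```bash
python3 - <<'E'
from h import *
f0=np.array([-0.11,-0.71,-0.74])
rep=lambda s:print(s,"F",(monitor.read_force()-f0).round(1),"yc",round(float((monitor.read_ee_pos()-[q[0],q[1],0])@ay),1),"ztip",round(float(monitor.read_ee_pos()[2]-19),1),round(monitor.read_time_s(),2))
yc=-3
print(ctrl.move_straight(tcp(yc,30),velocity=20,max_force=6)); rep("down")
z=monitor.read_ee_pos()[2]-19
h=ctrl.move_straight(tcp(yc-18,z),velocity=30,max_force=30); rep(("push1",h))
for y in (-23,-26,-29,-32,-35):
    h=ctrl.move_straight(tcp(y,z),velocity=20,max_force=25); rep((y,h))
    if h: break
shot("w3")
cv2.imwrite("pics/scene2.png",cv2.cvtColor(optics.capture("scene"),cv2.COLOR_RGB2BGR)[130:250,170:310])
a=cv2.resize(cv2.imread("pics/scene2.png"),None,fx=3,fy=3); b=cv2.imread("pics/w3.png")[:360,:380]
cv2.imwrite("pics/m3.png",np.hstack([a,b]))
E
```

```text
True
down F [-1.1  1.1 13.8] yc -2.9 ztip 37.8 11.72
('push1', False) F [-2.9  2.8 10.2] yc -19.2 ztip 38.1 12.47
(-23, False) F [-3.3  4.  10.3] yc -20.6 ztip 38.1 12.72
(-26, False) F [-2.9  4.9  9.2] yc -23.4 ztip 38.0 13.03
(-29, False) F [-2.4  3.5  9.1] yc -26.5 ztip 38.0 13.32
(-32, False) F [-4.   7.1  8.5] yc -28.0 ztip 37.9 13.62
(-35, False) F [-6.7 11.6  9. ] yc -28.2 ztip 37.8 13.93
```

View pics/m3.png

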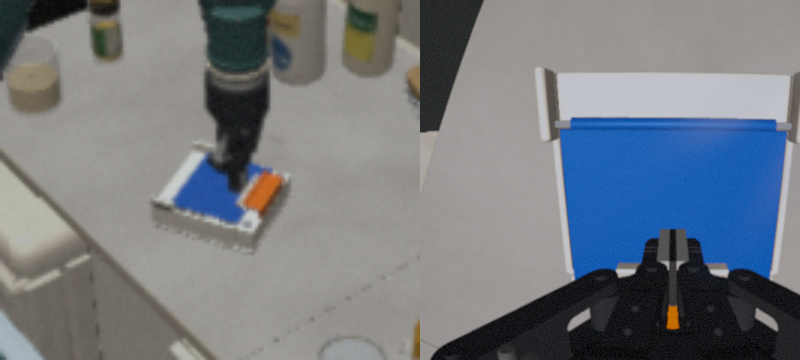

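The force climbed to about 13 N and the finger stalled at yc = -28, which puts the step at y ≈ -39, the 18 mm stop. The picture agrees: a wide white gap has opened behind the hinge rod, and the step is up against the lip at (250,190). Next I let go by lifting straight up.

```bash
python3 - <<'E'
from h import *
p=monitor.read_ee_pos()
ctrl.move_straight(p+[0,0,25],velocity=60)
ctrl.move_straight(tcp(40,220),velocity=200); ctrl.dwell(0.5)
shot("w4"); print(monitor.read_time_s(),monitor.read_force())
cv2.imwrite("pics/scene3.png",cv2.cvtColor(optics.capture("scene"),cv2.COLOR_RGB2BGR)[130:250,170:310])
a=cv2.resize(cv2.imread("pics/scene3.png"),None,fx=3,fy=3); b=cv2.imread("pics/w4.png")[:360,70:450]
cv2.imwrite("pics/m4.png",np.hstack([a,b]))
d=np.load("w4.npz")
print((proj(tray2w([[54,52-18,36],[-54,34,36],[34,-51,53],[-34,-51,53],[30,-40,39],[-30,-40,39]],q),d["p"],d["R"])+[350,0]).round().tolist())
E
```

```text
16.1667 [-0.62845404  0.52992505 -0.67990361]
[[650.0, 178.0], [557.0, 178.0], [632.0, 251.0], [574.0, 251.0], [628.0, 237.0], [579.0, 237.0]]
```

View pics/m4.png

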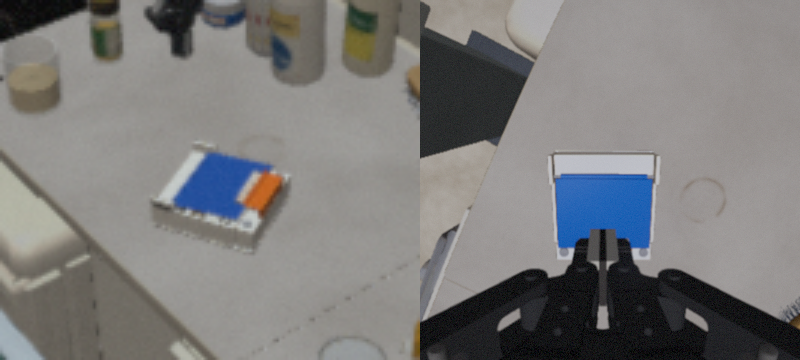

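The lid stays flat with the arm clear. The hinge rod shows at row 177, against a predicted 178 for the full 18 mm, and the step meets the lip at (252,188).

```bash
python3 -c "
from station import ctrl
print(ctrl.close_job())"
```

```text
the job is handed in; nothing more can be done
None
```

The lid is folded down and pushed fully home, with its tongue under the lip; it stayed flat once the arm moved clear, and the job was handed in at about 16 s of the 38 s allowed (no verdict was returned).

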